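# Pack two guest soaps down a push-up gift tube

## Task

Fill the clear push-up tube for a gift set: drop the two small round guest soaps into it, one on top of the other. Then take the wooden tamper from its holder and ram the soaps down the tube until the sliding base inside bottoms out, bearing down firmly at the end. Stand the tamper back in its holder and leave the other shop goods as they are.

Things in the scene. Friction and masses are not known exactly. Their poses are not given: they have to be found in the camera images.
- tube: Upright clear plastic packing tube, fixed on a round wooden base 100 mm across and 12 mm thick. Origin: centre of the base's underside, z up along the tube's axis. The rim is 135 mm above the origin. Bore 34 mm in diameter, flaring over the top 14 mm to 48 mm at the rim (outer 56 mm there, 42 mm below). A dark wooden collar 58 mm across and 14 mm high surrounds its foot.
- tube_mouth (a point): Point on the tube's axis at the height of its rim (135 mm above the table).
- follower (a joint): Cork base disc in the tube, 32 mm across; travel down in m: 0 = top face 82 mm above the table, 0.060 = bottomed out, face at 22 mm (two soaps on it then reach 82 mm). Starts at 0 to 0.015. Slides only against about 6 N of friction and stays where left, so the soaps' weight does not sink it; a firm push of 12 to 20 N at the bottom seats it.
- soap_1: Plain white guest soap, an upright cylinder 30 mm in diameter and 30 mm tall, 30 g, standing on the table; the two soaps are alike and either may go in first. Origin: centre of its underside, z up.
- soap_2: The other soap, same as soap_1.
- soap_1_center (a point): Centre of soap_1, 15 mm above its underside.
- soap_2_center (a point): Centre of soap_2, 15 mm above its underside.
- tamper: Turned light wood tamping rod 170 mm long, about 90 g, standing upright in its holder, foot down. Origin: centre of the flat foot's face, z up along the rod. Foot 28 mm in diameter up to 45 mm, waist 18 mm in diameter from 55 to 85 mm, straight handle 23 mm in diameter from 95 to 165 mm: grip it there, e.g. at 130 mm.
- holder: Dark wooden holder cup, fixed on a round foot 90 mm across. Origin: centre of its underside, z up. Inside floor 8 mm above the table, well 38 mm in diameter, flaring over the top 14 mm to 52 mm at its rim, 50 mm above the table (62 mm outside there).
- holder_floor (a point): Centre of the holder's inside floor, 8 mm above the table, where the tamper's foot stands.
- balm_jar: Bystander: small dark jar with ribbed lid, 56 mm across, 48 mm tall. Origin: centre of its underside.
- bell: Bystander: brass counter bell, 84 mm across, 62 mm tall. Origin: centre of its underside.
- vase: Bystander: white bud vase, 103 mm across, 120 mm tall. Origin: centre of its underside.
Things that resemble listed ones, but are neither listed nor needed, are in the scene too. Leave any purple or yellow look-alike of the soap_2 alone.

How it is judged:
By the outcome, as a careful person would: the job done as asked, in the order asked, and still so for the second after the job is handed in, with the robot touching nothing.
It also fails if it takes over 72 s, if anything falls off the work surface, if the arm or the gripper's body presses on something with over 40 N, if the wrist force passes 120 N, or if a joint passes its speed limit or range.

## Robot

A 6-joint arm with a two-finger parallel gripper is mounted at the origin on the work surface; the furniture and walls round the work are solid. World frame = base frame: x ahead of the robot, y to its left, z up, the work surface at z = 0. Lengths are in mm, angles in rad, forces in N, time in s.
With the tool pointing down it reaches from about 300 to 750 mm from the base axis. Payload 8.5 kg.
Tool frame: the origin (TCP) lies between the finger pads; the fingertips stand 8 mm ahead of it and the grasp point (between the pads) lies 11 mm behind it; z points along the fingers, y is the line along which they close (so a half turn about z gives the same grasp; the last joint's range is limited). The gripper opens to 85 mm and grips with 20 to 120 N. Pads are 22 mm wide; open, the fingers measure 114 mm over their backs; the gripper's body (76 mm by 85 mm) begins 54 mm behind the grasp point. The pads swing forward as they close: fully open they stand 13 mm farther back than shut.
Start: joints at [-1.449, 0.381, 1.297, -0, 1.464, -0.215], TCP at [181.751, -519.083, 239.322] pointing down, gripper open.
Joint ranges: [-3.11, 3.11], [-0.89, 2.33], [0.22, 2.48], [-1.42, 4.56], [0.17, 2.85], [-2.88, 2.88]. Speed limits (rad/s): [2.39, 2.39, 3.14, 3.14, 3.14, 3.14].

## Interface

Orientations are given as a rotation vector (axis times angle).
In Python, from workcell import robot gives the robot as it stands.
- The arm moves only by the shell command python3 -m handwheel 'ROWS' [FORCE]. ROWS is JSON, a list of rows, each a list of 7 numbers: the turn, a rotation vector about the tool's x, y, z in degrees, then the shift along the tool's x, y, z in m, then the closure, from -1 (fully open) to 1 (shut). In form: [[rx, ry, rz, tx, ty, tz, claw], ...]. A call has 1 to 5 rows; each row is the pose to reach, as a shift and turn from the pose commanded when the call began, along the tool's axes at that moment; what a row does not reach only later rows make up. A row lasts 1/10 s, in which the tool goes at most 50 mm and 8.59 degrees, less where a joint would pass 70% of its speed; a pose out of reach is approached as far as the arm can. A call with a gripper value outside its range is refused whole. The fingers move at their own pace and stop on an object; FORCE is the grip in N (left out, the last holds). Time passes only in rows, so rows that repeat a pose let the fingers close. It gives the time, the measured TCP pose, the force, the opening and the grip force at its end, in the units of the state.
- robot.read_state(): the state, without advancing time (a new reading comes with each control period).
- robot.camera(name): name is "scene" or "top" or "wrist"; returns the picture (384x512x3 uint8, blue, green, red); there is no depth.
- robot.camera_info(name): a dict with "vertical_fov" (degrees; the focal length in pixels is half the picture's height over the tangent of half this angle, whatever the lens; pixels are square), "cx", "cy" (the principal point, pixels), "world_to_cam" (4x4, takes a point from world to camera coordinates). Camera axes: x right, y down, z forward; pixel columns grow to the right and rows downward; lengths in mm; the calibration is good to about 2 mm. The wrist camera is an equidistant fisheye: a pixel r from the principal point sees the ray r / f radians off the axis. A picture is of the moment at which its call begins: read the wrist's pose just before it. camera_info takes no time and is no camera call; for the wrist camera it gives the pose at the moment of the call.
- robot.sign_off(): hands the job in; it is judged then, once.
The state is a dict: "t": time; "qpos": joint angles; "joint_vel": joint speeds; "effort": joint torques, N m; "position": TCP position; "ee_rot": TCP orientation; "ft_force": force on the tool from outside, world axes, zero at the start; "wrist_torque": the same for the moment, N m; "width": finger opening in mm; "grip_force": force on a finger pad.
Only numpy, scipy, OpenCV 4.12 (cv2) and the standard library are available. Lean on these libraries where they do the work, as an engineer would, in place of code of your own. Each camera call takes 0.05 s, during which the arm holds its last target. There are 200 camera calls.

## Working session

There is one attempt and no reset: what is moved stays moved. The work goes in short steps, Python scripts to look and compute and a shell command to move; the robot and the scene stay as the last step left them, time stands still between calls to the robot, and variables do not carry over. Pictures are saved under pics/ and viewed, at most 14 in all, crops included, and the job is handed in when it is done.

```bash
mkdir -p pics; ls; python3 - <<'E'
from workcell import robot
import cv2,numpy as np
print(robot.read_state())
for n in("scene","top"):
    cv2.imwrite(f"pics/{n}0.png",cv2.resize(robot.camera(n),(800,600),interpolation=cv2.INTER_CUBIC))
    i=robot.camera_info(n);print(n,i["vertical_fov"],i["cx"],i["cy"],np.round(i["world_to_cam"],3).tolist())
E
```

```text
pics
{'t': 0.0, 'qpos': array([-1.44930844e+00,  3.81183199e-01,  1.29824243e+00,  8.24672224e-06,
        1.46361082e+00, -2.15284968e-01]), 'joint_vel': array([ 0.00125251,  0.00013294, -0.00023088,  0.00054895, -0.00092976,
        0.0013683 ]), 'effort': array([ 1.57267739e-03, -4.48461270e+01, -2.31276727e+01, -7.09573533e-05,
        4.84190983e-03,  1.59412485e-05]), 'position': array([ 181.71663484, -518.81850125,  238.72483064]), 'ee_rot': array([-3.09573825e+00, -5.26262211e-01, -1.19132279e-04]), 'ft_force': array([ 0.96211943, -0.48162671, -0.37063295]), 'wrist_torque': array([0.00260502, 0.03704574, 0.02024132]), 'grip_force': 0.0, 'width': 85.56845665430008}
scene 45.76160449814411 244.3334866850839 188.71223202023018 [[0.58, -0.814, 0.021, -351.437], [-0.478, -0.361, -0.801, 282.842], [0.66, 0.454, -0.599, 933.909], [0.0, 0.0, 0.0, 1.0]]
top 45.99295136215083 249.8440638036766 191.9385160435601 [[0.019, -1.0, -0.024, -110.662], [-0.999, -0.018, -0.035, 422.436], [0.035, 0.025, -0.999, 1241.389], [0.0, 0.0, 0.0, 1.0]]
```

View pics/scene0.png

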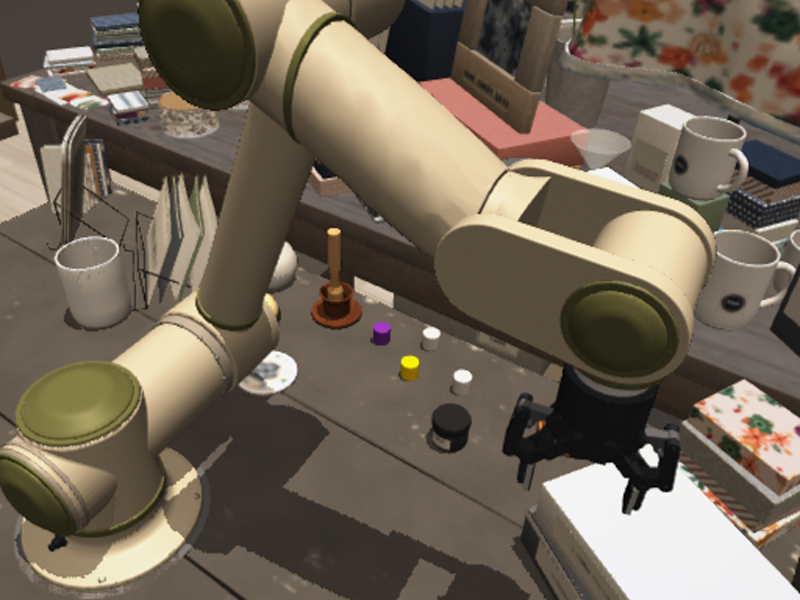

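View pics/top0.png

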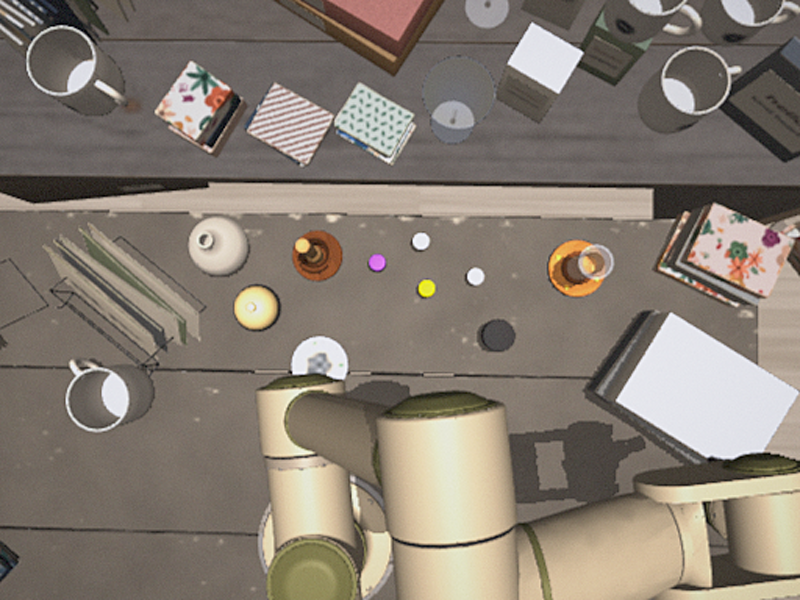

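The scene view shows the two white soaps, the purple and yellow decoys, the tamper in its holder and the jar. In the top view (800 px wide) the soaps are at about (421,241) and (475,276), the tube base at (577,267) with its rim at (596,262), the holder at (317,255), the tamper top at (302,245), and the jar at (497,335).

```bash
cat > h.py <<'E'
from workcell import robot
import cv2,numpy as np
from scipy.spatial.transform import Rotation as R
def ray(i,u,v,fish=False):
    f=192/np.tan(np.radians(i["vertical_fov"])/2)
    x,y=u-i["cx"],v-i["cy"]
    if fish:
        r=np.hypot(x,y);a=r/f;d=np.array([x/r*np.sin(a),y/r*np.sin(a),np.cos(a)])
    else: d=np.array([x/f,y/f,1])
    M=np.array(i["world_to_cam"]);return -M[:3,:3].T@M[:3,3],M[:3,:3].T@d
def plane(i,u,v,z,fish=False):
    o,d=ray(i,u,v,fish);return (o+d*(z-o[2])/d[2])
def proj(i,p,fish=False):
    f=192/np.tan(np.radians(i["vertical_fov"])/2)
    M=np.array(i["world_to_cam"]);c=M[:3,:3]@p+M[:3,3]
    if fish:
        r=np.hypot(c[0],c[1]);a=np.arctan2(r,c[2])*f;return i["cx"]+a*c[0]/r,i["cy"]+a*c[1]/r
    return i["cx"]+f*c[0]/c[2],i["cy"]+f*c[1]/c[2]
def blobs(m,lo=20,hi=1e9):
    n,_,s,c=cv2.connectedComponentsWithStats(m.astype(np.uint8))
    return [(c[k],s[k]) for k in range(1,n) if lo<s[k][4]<hi]
def rel(p,yaw=None):
    "shift in tool axes (m) from the present TCP to world p"
    s=robot.read_state();return np.round(R.from_rotvec(s["ee_rot"]).inv().apply(np.array(p)-s["position"])/1000,4)
def wrist():
    i=robot.camera_info("wrist");return robot.camera("wrist"),i
E
python3 - <<'E'
from h import *
i=robot.camera_info("top");im=robot.camera("top");hsv=cv2.cvtColor(im,cv2.COLOR_BGR2HSV)
s=.64
roi=np.zeros(im.shape[:2],bool);roi[140:240,160:420]=1
print("white");
for c,st in blobs(roi&(hsv[...,1]<50)&(hsv[...,2]>170)):print(c,st,plane(i,*c,30).round(1))
print("orange/brown")
for c,st in blobs(roi&(hsv[...,0]<20)&(hsv[...,1]>150)&(hsv[...,2]>60),60):print(c,st,plane(i,*c,12).round(1))
print("rim",plane(i,596*s,262*s,135).round(1),"base",plane(i,577*s,267*s,12),"tampertop",plane(i,302*s,245*s,178),"holder foot",plane(i,317*s,255*s,6),"jar",plane(i,497*s,333*s,48),"vase",plane(i,218*s,245*s,100),'edgeback',plane(i,500*s,214*s,0))
S=robot.camera_info("scene")
print("scene jar",plane(S,451*s,416*s,48),'soap',plane(S,461*s,376*s,30),plane(S,431*s,333*s,30),"tampertop",plane(S,334*s,232*s,178))
E
```

```text
white
[269.04166667 153.78125   ] [264 149  11  11  96] [ 527.9 -153.7   30. ]
[386.08196721 163.67213115] [372 157  21  20  61] [ 506.1 -468.8   30. ]
[372.12 169.88] [370 164   7  12  25] [ 488.8 -431.6   30. ]
[304.09090909 176.42424242] [299 171  11  12  99] [ 468.  -249.3   30. ]
[164.1372549  196.49019608] [160 189  10  15 102] [407.1 129.   30. ]
[204.29984779 227.87366819] [186 215  37  25 657] [324.2  17.8  30. ]
[414.15763547 231.04433498] [404 215  16  25 203] [ 326.8 -544.7   30. ]
orange/brown
[204.92613636 164.34469697] [188 148  31  31 528] [498.1  22.1  12. ]
[364.43140794 172.97833935] [351 154  35  36 554] [ 481.5 -415.2   12. ]
rim [ 485.3 -428.8  135. ] base [ 487.48075515 -428.30249118   12.        ] tampertop [500.07999284  29.53011284 178.        ] holder foot [501.72745387  28.6300574    6.        ] jar [ 369.96023473 -285.95633157   48.        ] vase [506.50880065 180.10979764 100.        ] edgeback [ 580.49541842 -294.50908243    0.        ]
scene jar [ 367.96762497 -289.75866222   48.        ] soap [ 465.99846579 -250.70090922   30.        ] [ 526.46535983 -157.13948031   30.        ] tampertop [493.24370618  20.25466611 178.        ]
```

```bash
python3 - <<'E'
from h import *
print(rel([467,-250,160]))
E
```

```text
[ 0.3581 -0.1594  0.0791]
```

```bash
python3 -m handwheel '[[0,0,0,0.04,-0.02,0,-1],[0,0,0,0.08,-0.036,0,-1],[0,0,0,0.12,-0.054,0,-1],[0,0,0,0.16,-0.072,0,-1],[0,0,0,0.20,-0.09,0,-1]]' 30
python3 -m handwheel '[[0,0,0,0.04,-0.018,0,-1],[0,0,0,0.08,-0.035,0.02,-1],[0,0,0,0.12,-0.053,0.04,-1],[0,0,0,0.158,-0.07,0.08,-1],[0,0,0,0.158,-0.07,0.08,-1]]'
python3 - <<'E'
from h import *
im,i=wrist();cv2.imwrite("pics/w1.png",im);print(robot.read_state()["position"])
for p in([467,-250,30],[527,-155,30],[486,-428,135]):print(proj(i,np.array(p,float),True))
E
```

```text
t: 0.65
position: [341.7, -366.6, 239.2]
ee_rot: [-3.097, -0.526, 0.0]
ft_force: [0.8, -0.4, 0.3]
width: 85.7
grip_force: 0.0
t: 1.15
position: [467.4, -246.1, 155.8]
ee_rot: [-3.091, -0.532, 0.006]
ft_force: [-0.7, 0.6, -0.4]
width: 85.5
grip_force: 0.0
[ 467.18036763 -247.23089678  156.7010308 ]
(np.float64(257.61490008830805), np.float64(188.71842290106144))
(np.float64(178.96034128298024), np.float64(92.52779851838399))
(np.float64(477.1572467874731), np.float64(276.89378636959094))
```

View pics/w1.png

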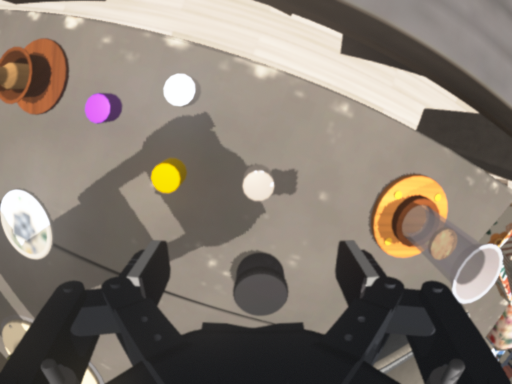

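Wrist view: soap A at (258,185), soap B at (180,90), tube base at about (410,215) with its rim at (477,273), and the jar at (261,283). I'll refine these with masks.

```bash
python3 - <<'E'
from h import *
im,i=wrist();hsv=cv2.cvtColor(im,cv2.COLOR_BGR2HSV)
for (x0,y0,x1,y1) in((230,160,290,215),(155,65,205,115)):
    m=np.zeros(im.shape[:2],bool);m[y0:y1,x0:x1]=1
    for c,s in blobs(m&(hsv[...,1]<60)&(hsv[...,2]>150),100):
        p=plane(i,*c,27,True);print(c,s,p,rel([p[0],p[1],23]))
m=np.zeros(im.shape[:2],bool);m[225:315,440:512]=1
for c,s in blobs(m&(hsv[...,1]<50)&(hsv[...,2]>170),100):
    print("rim",c,s,plane(i,s[0]+s[2]/2,s[1]+s[3]/2,135,True))
for c,s in blobs((hsv[...,0]<25)&(hsv[...,1]>130)&(hsv[...,2]>180),300): print("base",c,s,plane(i,s[0]+s[2]/2,s[1]+s[3]/2,12,True))
E
```

```text
[271.50649351 163.40909091] [244 160  46  10 308] [ 492.61113918 -255.56283165   27.        ] [0.0222 0.0151 0.1353]
[264.41945289 192.46656535] [ 241  169   49   46 1316] [ 464.55520452 -258.9518401    27.        ] [-0.0054  0.009   0.1354]
[178.44211875  88.97052542] [ 155   65   50   50 2341] [ 529.75406362 -153.87267214   27.        ] [ 0.0911 -0.0685  0.1354]
rim [479.63326911 274.79254978] [ 451  237   57   67 1557] [ 491.00165319 -428.93451163  135.        ]
base [404.43903437 211.14075286] [ 372  175   75   82 2444] [ 489.30004785 -424.15041426   12.        ]
```

```bash
python3 - <<'E'
from h import *
im,i=wrist();g=im.min(2)
for (x0,y0,x1,y1) in((225,150,295,220),(150,60,210,120)):
    m=np.zeros(im.shape[:2],bool);m[y0:y1,x0:x1]=1
    for t in (170,190):
      for c,s in blobs(m&(g>t),150):
        p=plane(i,*c,28,True);print(t,c,s,p,rel([p[0],p[1],23]))
m=np.zeros(im.shape[:2],np.uint8);m[225:315,440:512]=1
for t in (190,210):
  cs=max(cv2.findContours(((g>t)*m).astype(np.uint8),0,1)[0],key=cv2.contourArea);e=cv2.fitEllipse(cv2.convexHull(cs));print("rim",e,plane(i,*e[0],135,True))
E
```

```text
170 [255.06657609 183.55298913] [240 169  32  30 736] [ 469.46412653 -249.8565463    28.        ] [0.0027 0.0007 0.1365]
190 [254.98852224 183.3543759 ] [240 169  32  30 697] [ 469.61942273 -249.72476474   28.        ] [0.0029 0.0006 0.1365]
170 [176.22183099  88.78638498] [160  73  33  33 852] [ 529.33571483 -153.68434908   28.        ] [ 0.091  -0.0702  0.1365]
190 [176.28087167  88.69491525] [161  73  32  33 826] [ 529.43057072 -153.71087049   28.        ] [ 0.0911 -0.0702  0.1365]
rim ((474.5624694824219, 270.480224609375), (39.49568557739258, 66.99610137939453), 36.47506332397461) [ 488.61674616 -427.20707199  135.        ]
rim ((474.4664001464844, 270.5636291503906), (38.98591995239258, 66.67208099365234), 36.9178352355957) [ 488.5266051  -427.14843761  135.        ]
```

```bash
python3 -m handwheel '[[0,0,0,0.002,0,0.04,-1],[0,0,0,0.003,0.001,0.08,-1],[0,0,0,0.003,0.001,0.11,-1],[0,0,0,0.003,0.001,0.136,-1],[0,0,0,0.003,0.001,0.136,-1]]' 30
python3 -m handwheel '[[0,0,0,0,0,0,0],[0,0,0,0,0,0,0.5],[0,0,0,0,0,0,1],[0,0,0,0,0,0,1],[0,0,0,0,0,0,1]]' 30
python3 -m handwheel '[[0,0,0,0,0,0,1],[0,0,0,0,0,0,1],[0,0,0,0,0,0,1]]' 30
```

```text
t: 1.8
position: [468.5, -250.5, 21.9]
ee_rot: [-3.095, -0.523, 0.004]
ft_force: [0.1, 0.1, 0.7]
width: 85.4
grip_force: 0.0
t: 2.3
position: [470.3, -250.2, 24.6]
ee_rot: [3.095, 0.527, 0.002]
ft_force: [-1.6, 0.3, 7.7]
width: 28.7
grip_force: 29.1
t: 2.6
position: [470.3, -250.1, 24.6]
ee_rot: [3.095, 0.527, 0.002]
ft_force: [-2.0, -0.5, 7.5]
width: 28.1
grip_force: 29.1
```

```bash
python3 -m handwheel '[[0,0,0,0,0,-0.03,1],[0,0,0,0,0,-0.07,1],[0,0,0,0,0,-0.11,1],[0,0,0,0,0,-0.15,1],[0,0,0,0,0,-0.19,1]]'
python3 - <<'E'
from h import *
im,i=wrist();cv2.imwrite("pics/w2.png",im);s=robot.read_state();print(s["position"],s["ft_force"],s["width"])
print(rel([488.5,-427.2,200]))
E
```

```text
t: 3.1
position: [469.6, -249.4, 215.5]
ee_rot: [3.097, 0.527, 0.001]
ft_force: [1.0, 0.7, -0.7]
width: 28.3
grip_force: 30.0
[ 471.4760239  -250.78640922  222.11755103] [ 1.33284079 -1.07023947  6.41865446] 28.17430712363321
[-0.0424  0.1719  0.0236]
```

View pics/w2.png

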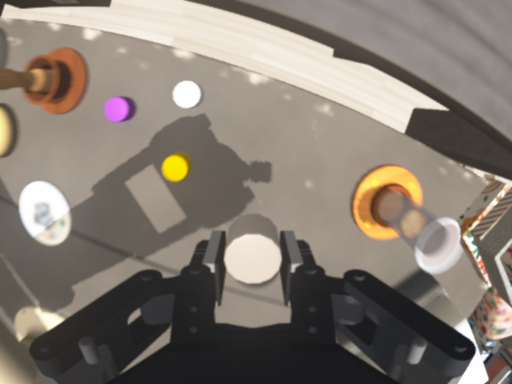

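The soap is held, its top at (253,259) between the pads. The tube rim shows at (438,246).

```bash
python3 -m handwheel '[[0,0,0,-0.01,0.04,0.005,1],[0,0,0,-0.02,0.08,0.01,1],[0,0,0,-0.03,0.12,0.015,1],[0,0,0,-0.042,0.172,0.021,1],[0,0,0,-0.042,0.172,0.021,1]]'
python3 -m handwheel '[[0,0,0,0,0,0,1],[0,0,0,0,0,0,1],[0,0,0,0,0,0,1]]'
cat > chk.py <<'E'
from h import *
im,i=wrist();g=im.min(2);s=robot.read_state()
m=np.zeros(im.shape[:2],np.uint8);m[225:300,215:295]=1
for t in (150,180,200):
  for c in cv2.findContours(((g>t)*m).astype(np.uint8),0,1)[0]:
    if cv2.contourArea(c)>300:
      e=cv2.fitEllipse(c);p=plane(i,*e[0],s["position"][2]+5.4,True);print(t,np.round(e[0],1),np.round(e[1],1),p,rel(p))
cv2.imwrite("pics/last.png",im);print(s["position"],s["ft_force"],rel([488.5,-427.2,s["position"][2]]))
E
python3 chk.py
```

```text
t: 3.65
position: [486.3, -430.4, 190.4]
ee_rot: [-3.098, -0.521, 0.002]
ft_force: [-1.0, 1.5, -0.4]
width: 28.2
grip_force: 30.0
t: 3.95
position: [487.4, -424.6, 193.1]
ee_rot: [3.096, 0.529, 0.001]
ft_force: [0.1, 0.5, -0.3]
width: 28.2
grip_force: 30.0
150 [252.3 258.4] [49.4 55.6] [ 487.30471826 -424.25774699  198.47029334] [ 0.0001 -0.0005 -0.0054]
180 [252.2 258.2] [47.2 54.2] [ 487.40758071 -424.17101305  198.47029334] [ 0.0002 -0.0005 -0.0054]
200 [250.5 252.6] [34.5 49.8] [ 490.12550138 -422.31027608  198.47029334] [ 0.0034 -0.0014 -0.0054]
[ 487.41191896 -424.72629342  193.07029334] [-0.44072372 -0.1325098   0.13930976] [0.0002 0.0027 0.    ]
```

View pics/last.png

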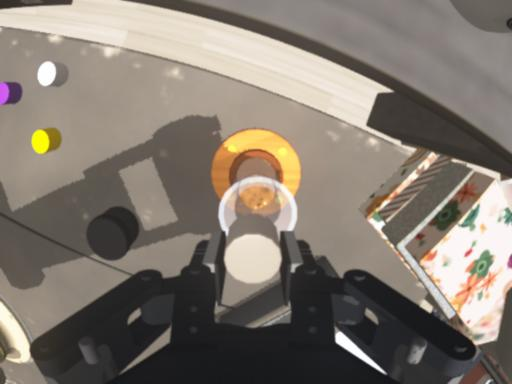

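The soap sits above the tube. The rim ring runs from x 219 to 297 with its top at y 177, so its centre is about (258,215). The base disc is at about (256,172).

```bash
python3 - <<'E'
from h import *
im,i=wrist();z=robot.read_state()["position"][2]
hsv=cv2.cvtColor(im,cv2.COLOR_BGR2HSV)
m=np.zeros(im.shape[:2],bool);m[120:225,195:315]=1
c=max(cv2.findContours((m&(hsv[...,0]<25)&(hsv[...,1]>130)&(hsv[...,2]>150)).astype(np.uint8),0,1)[0],key=cv2.contourArea)
# upper arc of base outline
q=c[:,0,:];q=np.array([p for p in q if p[1]<172]);w=np.array([plane(i,*p,12,True)[:2] for p in q]).astype(np.float32)
print(cv2.minEnclosingCircle(w),len(w))
# rim: brightest edge along rays from the guess centre
g=im.min(2).astype(int);P=[]
for a in np.radians(np.arange(150,391,5)):
    r=np.arange(30,46,.5);x=258+r*np.cos(a);y=216+r*np.sin(a)
    v=cv2.remap(im.min(2),x.astype(np.float32)[None],y.astype(np.float32)[None],1)[0].astype(int)
    k=np.argmin(np.diff(v[::2]));P.append((x[2*k+1],y[2*k+1]))
w=np.array([plane(i,*p,135,True)[:2] for p in P])
from scipy.optimize import least_squares
f=least_squares(lambda t:np.hypot(*(w-t[:2]).T)-t[2],[488,-427,28],loss="soft_l1");print(f.x,np.abs(f.fun).mean())
t=f.x;print(rel([t[0],t[1],z]))
E
```

```text
((491.84344482421875, -426.43994140625), 48.871707916259766) 188
[ 487.93062608 -427.74136642   27.44992472] 0.3501535791010104
[-0.0005  0.0029  0.    ]
```

```bash
python3 -m handwheel '[[0,0,0,-0.0005,0.0033,0.01,1],[0,0,0,-0.0005,0.0033,0.02,1],[0,0,0,-0.0005,0.0033,0.032,1],[0,0,0,-0.0005,0.0033,0.042,1],[0,0,0,-0.0005,0.0033,0.047,1]]'
python3 -m handwheel '[[0,0,0,0,0,0,1],[0,0,0,0,0,0,1],[0,0,0,0,0,0,1]]'
```

```text
t: 4.55
position: [487.4, -428.8, 143.6]
ee_rot: [-3.095, -0.526, 0.002]
ft_force: [-0.2, 0.4, 0.2]
width: 28.4
grip_force: 30.0
t: 4.85
position: [487.9, -429.4, 145.9]
ee_rot: [3.096, 0.526, 0.001]
ft_force: [-0.2, -0.3, -0.6]
width: 28.4
grip_force: 30.0
```

```bash
python3 -m handwheel '[[0,0,0,0.0006,-0.0013,0,1],[0,0,0,0.0006,-0.0013,0.001,1],[0,0,0,0.0006,-0.0013,0.001,1],[0,0,0,0.0006,-0.0013,0.001,1]]'
python3 -m handwheel '[[0,0,0,0,0,0,0.1],[0,0,0,0,0,0,-0.1],[0,0,0,0,0,0,-0.2],[0,0,0,0,0,0,-0.2],[0,0,0,0,0,0,-0.2]]'
python3 -m handwheel '[[0,0,0,0,0,-0.02,-0.3],[0,0,0,0,0,-0.05,-0.4],[0,0,0,0,0,-0.08,-0.5],[0,0,0,0,0,-0.08,-0.5]]'
python3 - <<'E'
from h import *
im,i=wrist();cv2.imwrite("pics/w4.png",im);s=robot.read_state();print(s["position"])
cv2.imwrite("pics/t4.png",robot.camera("scene"))
print(rel([529.4,-153.8,230]), rel([529.4,-153.8,23]))
E
```

```text
t: 5.25
position: [487.9, -427.8, 144.4]
ee_rot: [3.097, 0.527, 0.0]
ft_force: [0.2, 0.0, 0.7]
width: 28.0
grip_force: 30.0
t: 5.75
position: [487.9, -427.8, 144.3]
ee_rot: [3.097, 0.526, 0.0]
ft_force: [-0.4, 0.2, -0.7]
width: 51.4
grip_force: 0.0
t: 6.15
position: [488.8, -428.8, 229.0]
ee_rot: [3.09, 0.526, 0.006]
ft_force: [0.2, -0.2, -0.5]
width: 64.2
grip_force: 0.0
[ 488.28887389 -428.23209026  226.37735396]
[ 0.1297 -0.2449 -0.0056] [ 0.1297 -0.245   0.2014]
```

View pics/w4.png

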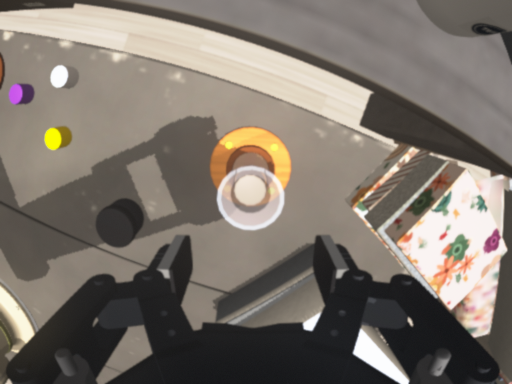

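The first soap stands upright inside the tube, at (250,190). On to soap B.

```bash
python3 -m handwheel '[[0,0,0,0.022,-0.04,0,-0.7],[0,0,0,0.044,-0.08,0,-0.7],[0,0,0,0.066,-0.12,0,-0.7],[0,0,0,0.088,-0.16,0.01,-0.7],[0,0,0,0.11,-0.2,0.03,-0.7]]'
python3 -m handwheel '[[0,0,0,0.02,-0.044,0.04,-0.7],[0,0,0,0.02,-0.044,0.04,-0.7],[0,0,0,0.02,-0.044,0.04,-0.7],[0,0,0,0.02,-0.044,0.04,-0.7]]'
python3 - <<'E'
from h import *
im,i=wrist();g=im.min(2);print(robot.read_state()["position"])
print(proj(i,np.array([529.4,-153.7,30]),True))
for c,s in blobs(g>180,250,2500):
    p=plane(i,*c,28.5,True);print(c,s,p,rel([p[0],p[1],24]))
E
```

```text
t: 6.75
position: [525.7, -201.0, 193.9]
ee_rot: [3.097, 0.526, 0.001]
ft_force: [1.1, 1.1, -0.1]
width: 72.7
grip_force: 0.0
t: 7.15
position: [530.3, -155.7, 154.7]
ee_rot: [3.097, 0.526, 0.001]
ft_force: [0.3, -0.8, 1.2]
width: 72.6
grip_force: 0.0
[ 530.3388332  -156.11504735  154.99006899]
(np.float64(250.42056272596275), np.float64(187.81094524599771))
[215.69230769   4.43076923] [200   0  33  13 260] [677.38904513 -69.73429176  28.5       ] [ 0.1672 -0.0333  0.1311]
[119.12890625  93.52734375] [110  85  23  17 256] [574.84741738  -9.11399592  28.5       ] [ 0.0903 -0.1243  0.1309]
[250.67683773 187.46324549] [236 173  31  30 721] [ 529.38660742 -153.94255629   28.5       ] [-0.0003 -0.0025  0.131 ]
[  7.07739308 210.89816701] [  0 194  16  35 491] [402.51337934 121.82949445  28.5       ] [-0.0293 -0.3047  0.1305]
[ 62.24716553 274.60997732] [ 46 259  46  44 882] [349.31872017  28.14756154  28.5       ] [-0.1104 -0.2338  0.1306]
[498.5877551 335.2      ] [483 315  29  39 490] [ 422.24332262 -644.55224385   28.5       ] [-0.263   0.4254  0.1314]
```

```bash
python3 -m handwheel '[[0,0,0,0,-0.0023,0.04,-0.7],[0,0,0,0,-0.0023,0.08,-0.7],[0,0,0,0,-0.0023,0.11,-0.7],[0,0,0,0,-0.0023,0.129,-0.7],[0,0,0,0,-0.0023,0.129,-0.7]]' 30
python3 -m handwheel '[[0,0,0,0,0,0,0],[0,0,0,0,0,0,0.5],[0,0,0,0,0,0,1],[0,0,0,0,0,0,1],[0,0,0,0,0,0,1]]' 30
python3 -m handwheel '[[0,0,0,0,0,-0.04,1],[0,0,0,0,0,-0.08,1],[0,0,0,0,0,-0.12,1],[0,0,0,0,0,-0.16,1],[0,0,0,0,0,-0.2,1]]'
python3 - <<'E'
from h import *
print(rel([488,-427.7,220]))
E
```

```text
t: 7.7
position: [528.5, -153.6, 23.7]
ee_rot: [-3.096, -0.523, 0.004]
ft_force: [-1.1, 0.3, 0.0]
width: 72.7
grip_force: 0.0
t: 8.2
position: [529.8, -152.9, 26.8]
ee_rot: [3.095, 0.526, 0.003]
ft_force: [-1.5, 0.1, 5.1]
width: 28.4
grip_force: 29.3
t: 8.7
position: [528.8, -152.2, 227.9]
ee_rot: [3.096, 0.527, 0.002]
ft_force: [-0.1, -0.3, 0.7]
width: 28.3
grip_force: 30.0
[-0.1296  0.2465  0.0081]
```

```bash
python3 -m handwheel '[[0,0,0,-0.021,0.04,0.002,1],[0,0,0,-0.042,0.08,0.004,1],[0,0,0,-0.063,0.12,0.006,1],[0,0,0,-0.084,0.16,0.008,1],[0,0,0,-0.105,0.2,0.01,1]]'
python3 -m handwheel '[[0,0,0,-0.0246,0.046,0.01,1],[0,0,0,-0.0246,0.046,0.02,1],[0,0,0,-0.0246,0.046,0.02,1],[0,0,0,-0.0246,0.046,0.02,1],[0,0,0,-0.0246,0.046,0.02,1]]'
sed -i 's/+5.4/+3.2/;s/488.5,-427.2/488,-427.7/' chk.py; python3 chk.py
```

```text
t: 9.2
position: [495.6, -377.5, 216.2]
ee_rot: [3.096, 0.526, 0.001]
ft_force: [-0.1, 0.3, -0.4]
width: 28.5
grip_force: 30.0
t: 9.7
position: [488.8, -426.2, 196.6]
ee_rot: [3.096, 0.529, 0.001]
ft_force: [0.4, 0.2, -1.0]
width: 28.0
grip_force: 30.0
150 [252.2 256.9] [48.8 54.8] [ 488.34552117 -425.91492496  199.72061914] [-0.0003 -0.0005 -0.0032]
180 [252.3 256.6] [47.  53.5] [ 488.50006636 -425.91621136  199.72061914] [-0.0002 -0.0004 -0.0032]
200 [251.5 252.7] [37.8 50. ] [ 490.48711806 -424.79291253  199.72061914] [ 0.0021 -0.0008 -0.0032]
[ 488.82047416 -426.2589954   196.52061914] [-0.72740465  0.00968395  0.72192035] [-0.0013  0.0011  0.    ]
```

```bash
python3 -m handwheel '[[0,0,0,-0.001,0.0014,0.01,1],[0,0,0,-0.001,0.0014,0.02,1],[0,0,0,-0.001,0.0014,0.032,1],[0,0,0,-0.001,0.0014,0.042,1],[0,0,0,-0.001,0.0014,0.048,1]]'
python3 -m handwheel '[[0,0,0,0,0,0.001,1],[0,0,0,0,0,0.001,1],[0,0,0,0,0,0.001,1],[0,0,0,0,0,0.001,1]]'
```

```text
t: 10.25
position: [487.4, -428.7, 145.6]
ee_rot: [-3.095, -0.526, 0.002]
ft_force: [0.2, -0.6, -1.0]
width: 28.0
grip_force: 30.0
t: 10.65
position: [487.8, -429.2, 146.8]
ee_rot: [3.096, 0.526, 0.001]
ft_force: [0.1, -0.6, -0.9]
width: 28.7
grip_force: 30.0
```

```bash
python3 -m handwheel '[[0,0,0,0.0006,-0.0013,0,1],[0,0,0,0.0006,-0.0013,0.001,1],[0,0,0,0.0006,-0.0013,0.001,1],[0,0,0,0.0006,-0.0013,0.001,1]]'
python3 -m handwheel '[[0,0,0,0,0,0,0.1],[0,0,0,0,0,0,-0.1],[0,0,0,0,0,0,-0.2],[0,0,0,0,0,0,-0.2],[0,0,0,0,0,0,-0.2]]'
python3 -m handwheel '[[0,0,0,0,0,-0.02,-0.3],[0,0,0,0,0,-0.05,-0.4],[0,0,0,0,0,-0.09,-0.5],[0,0,0,0,0,-0.12,-0.5],[0,0,0,0,0,-0.12,-0.5]]'
python3 - <<'E'
from h import *
im,i=wrist();s=robot.read_state();print(s["position"])
top=robot.camera("top");sc=robot.camera("scene")
cv2.imwrite("pics/m5.png",np.vstack([np.hstack([cv2.resize(im,(400,300)),cv2.resize(top[130:230,300:433],(400,300))]),np.hstack([cv2.resize(sc[120:270,200:400],(400,300)),cv2.resize(top[130:230,160:293],(400,300))])]))
p=[]
ti=robot.camera_info("top")
print(rel([488,-427.7,260]),rel([500,25,300]))
E
```

```text
t: 11.05
position: [487.8, -427.6, 145.3]
ee_rot: [-3.097, -0.527, -0.0]
ft_force: [0.9, -0.1, 0.4]
width: 28.0
grip_force: 30.0
t: 11.55
position: [487.8, -427.6, 145.3]
ee_rot: [3.097, 0.527, 0.0]
ft_force: [0.5, -0.3, 0.3]
width: 51.5
grip_force: 0.0
t: 12.05
position: [488.6, -428.4, 270.3]
ee_rot: [3.089, 0.525, 0.007]
ft_force: [0.2, 0.1, 0.1]
width: 64.3
grip_force: 0.0
[ 488.12055232 -427.95623391  267.43970299]
[0.0003 0.0005 0.0044] [ 0.1612 -0.4229 -0.0351]
```

View pics/m5.png

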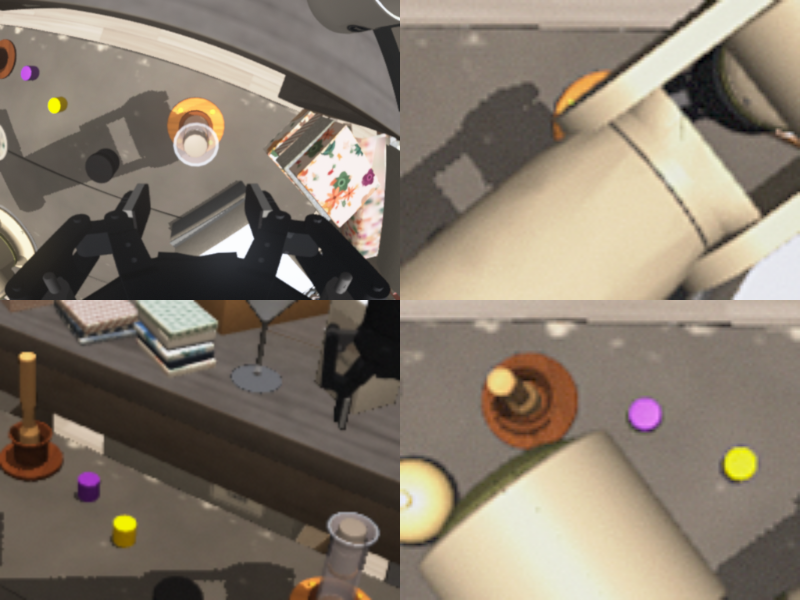

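Both soaps are in the tube, upright (wrist quadrant: rim at (195,144)). The tamper is standing in its holder. I'll move above it and look.

```bash
python3 -m handwheel '[[0,0,0,0.016,-0.042,-0.01,-1],[0,0,0,0.032,-0.084,-0.02,-1],[0,0,0,0.048,-0.126,-0.025,-1],[0,0,0,0.064,-0.169,-0.03,-1],[0,0,0,0.08,-0.211,-0.035,-1]]'
python3 -m handwheel '[[0,0,0,0.016,-0.042,0,-1],[0,0,0,0.032,-0.084,0,-1],[0,0,0,0.048,-0.126,0,-1],[0,0,0,0.064,-0.169,0,-1],[0,0,0,0.08,-0.211,0,-1]]'
python3 -m handwheel '[[0,0,0,0,0,0,-1],[0,0,0,0,0,0,-1],[0,0,0,0,0,0,-1]]'
python3 - <<'E'
from h import *
im,i=wrist();s=robot.read_state();print(s["position"],s["qpos"])
cv2.imwrite("pics/w6.png",im)
print(proj(i,np.array([500.,27,178]),True),proj(i,np.array([500,27,50.]),True))
E
```

```text
t: 12.7
position: [493.0, -200.0, 299.1]
ee_rot: [-3.095, -0.526, 0.003]
ft_force: [1.6, 0.7, 0.3]
width: 85.2
grip_force: 0.0
t: 13.2
position: [498.7, 25.5, 299.1]
ee_rot: [-3.096, -0.526, 0.004]
ft_force: [0.4, -0.4, -0.6]
width: 85.5
grip_force: 0.0
t: 13.5
position: [499.3, 22.8, 299.5]
ee_rot: [-3.097, -0.525, 0.002]
ft_force: [0.5, 0.3, 0.2]
width: 85.5
grip_force: 0.0
[499.3623486   22.51897731 299.69690413] [-1.92111354e-01  2.53597300e-01  1.31100386e+00 -2.04934851e-04
  1.57822225e+00  1.04343992e+00]
(np.float64(248.80375802254554), np.float64(186.17077524245423)) (np.float64(250.07091264031857), np.float64(160.1229927959261))
```

View pics/w6.png

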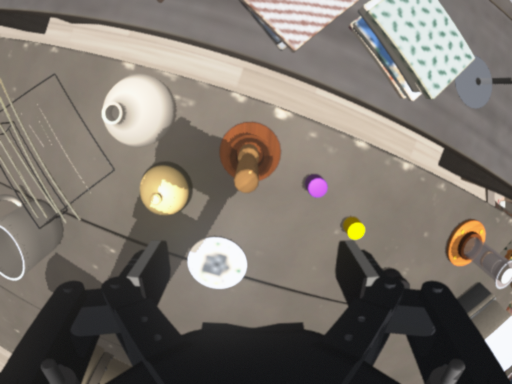

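The tamper top is at about (246,181) and the holder foot at (251,151); the bell is at (165,189) and the vase at (138,110).

```bash
python3 - <<'E'
from h import *
im,i=wrist();hsv=cv2.cvtColor(im,cv2.COLOR_BGR2HSV)
m=np.zeros(im.shape[:2],bool);m[110:205,210:290]=1
o=(m&(hsv[...,0]<22)&(hsv[...,1]>110)&(hsv[...,2]>70)).astype(np.uint8)
q=max(cv2.findContours(o,0,1)[0],key=cv2.contourArea)[:,0,:]
b=q[q[:,1]<155];w=np.array([plane(i,*p,10,True)[:2] for p in b]).astype(np.float32)
from scipy.optimize import least_squares
def fit(w,r,x0):
    f=least_squares(lambda t:np.hypot(*(w-t[:2]).T)-t[2],x0+[r],loss="soft_l1");return f.x,np.abs(f.fun).mean()
print("foot",fit(w,45,[500,25]))
c=q[q[:,1]>182];w=np.array([plane(i,*p,177,True)[:2] for p in c])
f=least_squares(lambda t:np.hypot(*(w-t).T)-11.5,[500,25]);print("tampertop",f.x,len(w),np.abs(f.fun).mean(),q[:,1].max(),c[:,0].min(),c[:,0].max())
cv2.imwrite("pics/z.png",np.hstack([cv2.resize(im[110:205,210:290],(400,475),interpolation=2),cv2.resize(cv2.merge([o[110:205,210:290]*255]*3),(400,475))]))
print(rel([f.x[0],f.x[1],150]))
E
```

```text
foot (array([504.36172527,  29.60891179,  42.97893458]), np.float64(0.31031925574224))
tampertop [505.16127088  31.94681063] 29 0.3030375446180681 191 234 256
[ 0.0087 -0.007   0.1499]
```

View pics/z.png

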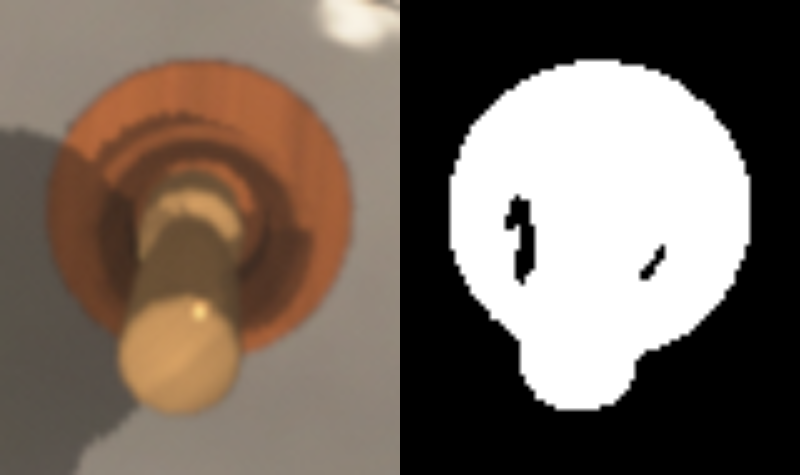

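```bash
python3 -m handwheel '[[0,0,0,0.008,-0.0065,0.03,-1],[0,0,0,0.008,-0.0065,0.07,-1],[0,0,0,0.008,-0.0065,0.11,-1],[0,0,0,0.008,-0.0065,0.14,-1],[0,0,0,0.008,-0.0065,0.168,-1]]'
python3 -m handwheel '[[0,0,0,0,0,0,-1],[0,0,0,0,0,0,-0.3],[0,0,0,0,0,0,0],[0,0,0,0,0,0,0.3],[0,0,0,0,0,0,0.6]]' 80
python3 -m handwheel '[[0,0,0,0,0,0,1],[0,0,0,0,0,0,1],[0,0,0,0,0,0,1],[0,0,0,0,0,0,1]]' 80
```

```text
t: 14.1
position: [504.5, 31.3, 130.7]
ee_rot: [-3.097, -0.524, 0.002]
ft_force: [0.3, -0.3, 0.4]
width: 85.4
grip_force: 0.0
t: 14.6
position: [505.1, 32.2, 133.3]
ee_rot: [3.097, 0.526, 0.003]
ft_force: [-0.5, -0.7, -0.9]
width: 28.8
grip_force: 0.0
t: 15.0
position: [505.3, 32.2, 133.3]
ee_rot: [3.096, 0.527, 0.003]
ft_force: [-0.1, -1.0, 6.7]
width: 21.3
grip_force: 78.3
```

```bash
python3 -m handwheel '[[0,0,0,0,0,-0.03,1],[0,0,0,0,0,-0.07,1],[0,0,0,0,0,-0.11,1],[0,0,0,0,0,-0.15,1],[0,0,0,0,0,-0.18,1]]'
python3 -m handwheel '[[0,0,0,0,0,0,1],[0,0,0,0,0,0,1],[0,0,0,0,0,0,1]]'
python3 - <<'E'
from h import *
im,i=wrist();s=robot.read_state();p=s["position"];print(p,s["ft_force"],s["width"])
sc=robot.camera("scene");S=robot.camera_info("scene")
# expected pixels of rod axis foot and top if upright
F=np.array([*p[:2],p[2]-125.3]);a=proj(S,F);b=proj(S,F+[0,0,90]);w=proj(i,F,True);print("scene foot,90up",a,b,"wrist foot",w)
x,y=map(int,w);x0,y0=max(x-60,0),max(y-50,0)
u,v=map(int,a)
A=cv2.resize(im[y0:y0+100,x0:x0+120],(400,333));B=cv2.resize(sc[max(v-110,0):v+30,u-80:u+80],(400,350))[:333]
print((x0,y0),(u-80,max(v-110,0)));cv2.imwrite("pics/m7.png",np.hstack([A,B]))
print(rel([488,-427.7,310]))
E
```

```text
t: 15.5
position: [504.7, 32.5, 315.0]
ee_rot: [3.096, 0.527, 0.004]
ft_force: [-0.4, 0.1, -1.1]
width: 21.3
grip_force: 78.4
t: 15.8
position: [504.3, 32.4, 310.8]
ee_rot: [-3.096, -0.526, 0.004]
ft_force: [1.1, 0.5, -1.0]
width: 21.5
grip_force: 78.4
[504.33362776  32.42812914 310.87128596] [ 1.17274044  0.15861851 -1.67850194] 21.19323328941001
scene foot,90up (np.float64(212.68607159686778), np.float64(142.63912471137257)) (np.float64(211.92853056096402), np.float64(111.04582414541714)) wrist foot (np.float64(253.12090681846328), np.float64(187.04057758246338))
(193, 137) (132, 32)
[-0.1675  0.4288  0.0008]
```

View pics/m7.png

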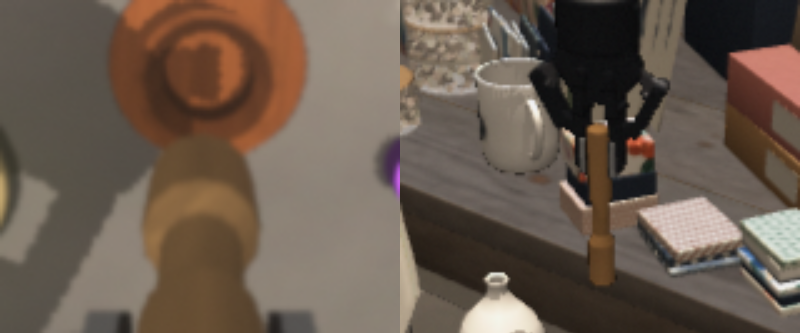

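The rod hangs close to upright (scene crop: top at (597,128), foot at (601,285)). In the wrist crop the foot's front edge at (201,137) sits lower than I expected, so it may be pitched a little. I'll quantify that.

```bash
cat > foot.py <<'E'
from h import *
im,i=wrist();s=robot.read_state();p=s["position"];Rm=R.from_rotvec(s["ee_rot"]).as_matrix()
tx=Rm[:,0]*[1,1,0];F=np.array([*p[:2],p[2]-125.3])
print("upright edge px",np.round(proj(i,F+14*tx,True),1),np.round(proj(i,F+14*Rm[:,1],True),1),np.round(proj(i,F-14*Rm[:,1],True),1))
for dx in(0,-3,-6,-9):
    G=F+dx*tx;print(dx,[np.round(proj(i,G+14*(np.cos(a)*tx+np.sin(a)*Rm[:,1]),True),1).tolist() for a in(-.8,0,.8)])
E
python3 foot.py
```

```text
upright edge px [253.1 172.1] [268.5 187.1] [237.8 187.1]
0 [[242.0, 176.7], [253.1, 172.1], [264.3, 176.7]]
-3 [[242.0, 179.9], [253.1, 175.3], [264.2, 179.9]]
-6 [[242.1, 183.1], [253.1, 178.5], [264.2, 183.1]]
-9 [[242.1, 186.3], [253.1, 181.8], [264.2, 186.3]]
```

```bash
python3 -m handwheel '[[0,0,0,-0.016,0.043,0,1],[0,0,0,-0.032,0.084,0,1],[0,0,0,-0.05,0.128,0,1],[0,0,0,-0.066,0.17,0,1],[0,0,0,-0.083,0.213,0,1]]'
python3 -m handwheel '[[0,0,0,-0.016,0.043,0,1],[0,0.5,0,-0.032,0.084,0,1],[0,1,0,-0.05,0.128,0,1],[0,1.5,0,-0.067,0.172,0,1],[0,2,0,-0.083,0.214,0,1]]'
python3 -m handwheel '[[0,0,0,0,0,0,1],[0,0,0,0,0,0,1],[0,0,0,0,0,0,1],[0,0,0,0,0,0,1]]'
python3 - <<'E'
from h import *
s=robot.read_state();p=s["position"];im,i=wrist();print(p,s["ft_force"],rel([488,-427.7,310]),R.from_rotvec(s["ee_rot"]).as_matrix()[:,2])
top=im[90:250,180:330];cv2.imwrite("pics/m8.png",cv2.resize(top,(750,600)[:2] if 0 else (562,600),interpolation=2))
F=[488,-427.7,p[2]-125.3];print(proj(i,np.array(F),True),proj(i,np.array([488,-427.7,135]),True))
Rm=R.from_rotvec(s["ee_rot"]).as_matrix();tx=np.array([Rm[0,0],Rm[1,0],0]);ty=Rm[:,1]
G=np.array(F);print([np.round(proj(i,G+14*(np.cos(a)*tx+np.sin(a)*ty),True),1).tolist() for a in(-1.57,-.8,0,.8,1.57)])
G[2]=135;print([np.round(proj(i,G+28*(np.cos(a)*tx+np.sin(a)*ty),True),1).tolist() for a in(-1.57,-.8,0,.8,1.57)])
E
```

```text
t: 16.45
position: [496.4, -197.8, 311.7]
ee_rot: [-3.096, -0.527, 0.001]
ft_force: [0.5, -0.3, -0.7]
width: 21.1
grip_force: 78.5
t: 16.95
position: [488.7, -427.6, 311.4]
ee_rot: [-3.09, -0.525, -0.053]
ft_force: [0.3, -0.5, -0.7]
width: 21.5
grip_force: 78.5
t: 17.35
position: [489.6, -424.3, 312.7]
ee_rot: [-3.091, -0.528, -0.054]
ft_force: [0.6, 1.1, -0.3]
width: 21.1
grip_force: 78.8
[ 489.58569773 -424.33553784  312.70720458] [ 0.59151107  1.05214581 -0.25778328] [-0.0027  0.0026  0.0027] [ 0.03314213  0.0114466  -0.9993851 ]
(np.float64(255.74407075826252), np.float64(194.88271837122582)) (np.float64(255.24374213749894), np.float64(182.3266822991674))
[[240.5, 194.9], [244.7, 184.5], [255.8, 180.0], [266.8, 184.5], [271.0, 194.9]]
[[229.6, 182.3], [236.6, 164.7], [255.3, 156.8], [273.9, 164.7], [280.9, 182.3]]
```

View pics/m8.png

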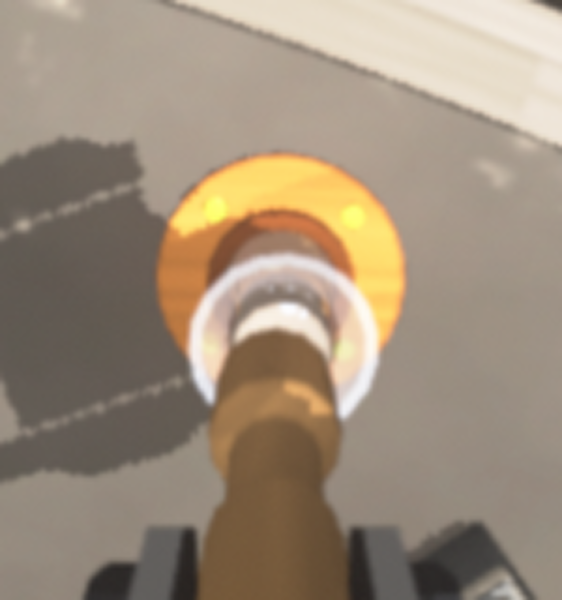

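The rim spans x 230–281 px with its top at y 157, as predicted. The foot's front edge at (254,177.5) should be at (255.8,180), so I'll nudge by about −2.4 mm in x and +2.2 mm in y.

```bash
python3 -m handwheel '[[0,0,0,-0.0024,0.0022,0,1],[0,0,0,-0.0028,0.0022,0.012,1],[0,0,0,-0.0032,0.0022,0.024,1],[0,0,0,-0.0036,0.0022,0.034,1],[0,0,0,-0.0036,0.0022,0.034,1]]'
python3 -m handwheel '[[0,0,0,0,0,0,1],[0,0,0,0,0,0,1],[0,0,0,0,0,0,1]]'
python3 - <<'E'
from h import *
s=robot.read_state();p=s["position"];print(p,s["ft_force"],rel([488,-427.7,p[2]]))
E
```

```text
t: 17.9
position: [487.4, -428.0, 276.9]
ee_rot: [-3.089, -0.525, -0.052]
ft_force: [0.3, 0.0, -0.8]
width: 21.3
grip_force: 78.7
t: 18.2
position: [487.8, -428.5, 278.9]
ee_rot: [-3.092, -0.526, -0.055]
ft_force: [-0.2, 0.1, -0.7]
width: 21.5
grip_force: 78.7
[ 487.76319562 -428.50542465  278.85941079] [-0.1545089   0.07128152 -0.73032572] [ 0.0005 -0.0007  0.    ]
```

```bash
python3 -m handwheel '[[0,0,0,0,-0.0006,0.004,1],[0,0,0,-0.0001,-0.0006,0.008,1],[0,0,0,-0.0003,-0.0006,0.012,1],[0,0,0,-0.0005,-0.0006,0.016,1],[0,0,0,-0.0005,-0.0006,0.016,1]]' 100
python3 -m handwheel '[[0,0,0,-0.0001,0,0.003,1],[0,0,0,-0.0002,0,0.006,1],[0,0,0,-0.0003,0,0.009,1],[0,0,0,-0.0004,0,0.012,1],[0,0,0,-0.0004,0,0.012,1]]'
```

```text
t: 18.7
position: [487.4, -427.8, 261.9]
ee_rot: [-3.091, -0.525, -0.054]
ft_force: [-0.4, 0.4, -1.2]
width: 20.9
grip_force: 97.7
t: 19.2
position: [487.5, -427.8, 249.7]
ee_rot: [-3.091, -0.525, -0.054]
ft_force: [-0.4, 0.1, 2.3]
width: 20.5
grip_force: 97.7
```

```bash
for k in 1; do python3 -m handwheel '[[0,0,0,-0.0001,0,0.003,1],[0,0,0,-0.0002,0,0.006,1],[0,0,0,-0.0003,0,0.009,1],[0,0,0,-0.0004,0,0.012,1],[0,0,0,-0.0004,0,0.012,1]]'
python3 -m handwheel '[[0,0,0,-0.0001,0,0.003,1],[0,0,0,-0.0002,0,0.006,1],[0,0,0,-0.0003,0,0.009,1],[0,0,0,-0.0004,0,0.012,1],[0,0,0,-0.0004,0,0.012,1]]'; done
```

```text
t: 19.7
position: [487.5, -427.7, 237.5]
ee_rot: [-3.09, -0.525, -0.053]
ft_force: [0.4, -0.1, 0.5]
width: 21.2
grip_force: 97.6
t: 20.2
position: [487.5, -427.7, 225.5]
ee_rot: [-3.09, -0.525, -0.053]
ft_force: [0.3, -1.0, 0.3]
width: 20.9
grip_force: 97.7
```

```bash
python3 -m handwheel '[[0,0,0,-0.0001,0,0.003,1],[0,0,0,-0.0002,0,0.006,1],[0,0,0,-0.0003,0,0.009,1]]'
python3 -m handwheel '[[0,0,0,0,0,0.002,1],[0,0,0,-0.0001,0,0.004,1]]'
python3 -m handwheel '[[0,0,0,0,0,0.002,1]]'
python3 - <<'E'
from h import *
s=robot.read_state();print(s["position"],s["ft_force"])
im,i=wrist();cv2.imwrite("pics/m9.png",np.hstack([im[90:250,180:330]]*1));
sc=robot.camera("scene");S=robot.camera_info("scene");u,v=proj(S,np.array([488,-428,80.]));print(u,v,[proj(S,np.array([488,-428,z]))[1] for z in(22,82,135)])
u,v=int(u),int(v);A=cv2.resize(sc[max(v-70,0):v+50,max(u-60,0):u+60],(400,400),interpolation=2)
B=cv2.resize(im[90:250,180:340],(400,400),interpolation=2);cv2.imwrite("pics/m9.png",np.hstack([A,B]));print(u-60,v-70)
E
```

```text
t: 20.5
position: [487.6, -427.8, 217.0]
ee_rot: [-3.091, -0.525, -0.054]
ft_force: [-0.5, 0.4, 4.5]
width: 21.0
grip_force: 98.0
t: 20.7
position: [487.6, -427.8, 213.0]
ee_rot: [-3.091, -0.525, -0.054]
ft_force: [-0.3, 0.2, 4.7]
width: 21.3
grip_force: 98.0
t: 20.8
position: [487.7, -427.8, 211.1]
ee_rot: [-3.091, -0.526, -0.054]
ft_force: [-0.3, -0.3, 5.3]
width: 21.1
grip_force: 98.0
[ 487.69519135 -427.75214456  211.07621542] [-0.31012307 -0.29456432  5.30991811]
370.8584944458126 251.60704420575712 [np.float64(269.68216876877705), np.float64(250.9616458828478), np.float64(233.28423250183806)]
310 181
```

View pics/m9.png

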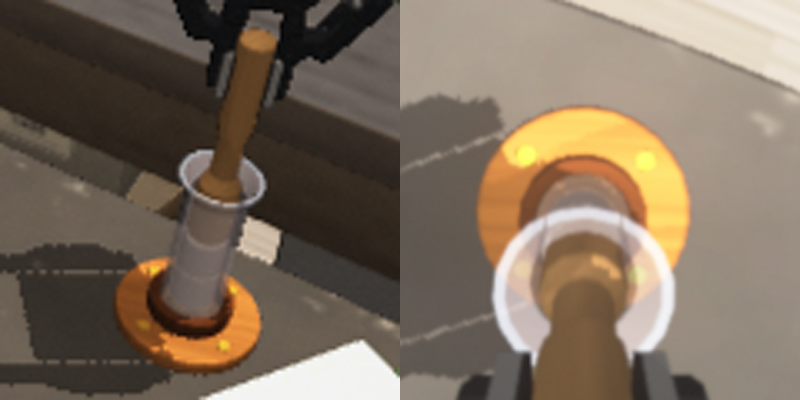

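The tamper is in the tube with the soaps below it, their joint at (207,243) in the left crop. It is nearly bottomed and shows about 5 N while moving. I'll press in 1–2 mm steps.

```bash
python3 -m handwheel '[[0,0,0,0,0,0.0015,1]]' | grep -E 'pos|ft'
python3 -m handwheel '[[0,0,0,0,0,0.0015,1]]' | grep -E 'pos|ft'
python3 -m handwheel '[[0,0,0,0,0,0.001,1]]' | grep -E 'pos|ft'
python3 -m handwheel '[[0,0,0,0,0,0,1]]' | grep -E 'pos|ft'
```

```text
position: [487.7, -427.8, 209.7]
ft_force: [-1.1, 0.4, 4.8]
position: [487.8, -427.7, 208.2]
ft_force: [0.4, -0.6, 4.5]
position: [487.8, -427.8, 207.5]
ft_force: [-1.1, 1.1, 10.3]
position: [487.8, -427.8, 207.6]
ft_force: [-1.4, 0.5, 6.8]
```

```bash
python3 -m handwheel '[[0,0,0,0,0,0.001,1]]' | grep -E 'pos|ft'
python3 -m handwheel '[[0,0,0,0,0,0.0005,1],[0,0,0,0,0,0.0005,1]]' | grep -E 'pos|ft'
```

```text
position: [488.0, -427.9, 207.5]
ft_force: [-2.1, 0.4, 15.4]
position: [488.0, -427.9, 207.5]
ft_force: [-1.3, 1.3, 14.3]
```

```bash
python3 -m handwheel '[[0,0,0,0,0,0.001,1],[0,0,0,0,0,0.001,1],[0,0,0,0,0,0.001,1]]' | grep -E 'pos|ft'
python3 -m handwheel '[[0,0,0,0,0,0.0003,1],[0,0,0,0,0,0.0003,1],[0,0,0,0,0,0.0003,1]]' | grep -E 'pos|ft'
```

```text
position: [488.1, -428.0, 207.4]
ft_force: [-3.0, 1.8, 17.6]
position: [488.2, -428.0, 207.4]
ft_force: [-3.1, 1.8, 19.2]
```

```bash
python3 -m handwheel '[[0,0,0,0.0004,0,-0.012,1],[0,0,0,0.0010,0,-0.03,1],[0,0,0,0.0017,0,-0.05,1],[0,0,0,0.0026,0,-0.075,1],[0,0,0,0.0035,0,-0.1,1]]'
python3 -m handwheel '[[0,0,0,0.0004,0,-0.012,1],[0,0,0,0.0004,0,-0.012,1],[0,0,0,0.0004,0,-0.012,1]]'
python3 - <<'E'
from h import *
print(rel([503,29.5,320]))
E
```

```text
t: 22.7
position: [487.9, -427.3, 304.5]
ee_rot: [-3.089, -0.525, -0.053]
ft_force: [0.1, -1.7, -0.9]
width: 21.1
grip_force: 97.9
t: 23.0
position: [487.8, -427.5, 315.2]
ee_rot: [-3.089, -0.525, -0.053]
ft_force: [0.3, 0.2, -1.3]
width: 20.7
grip_force: 98.0
[ 0.1654 -0.4263  0.0017]
```

```bash
python3 -m handwheel '[[0,0,0,0.0165,-0.0425,0,1],[0,0,0,0.033,-0.085,0,1],[0,0,0,0.0495,-0.1275,0,1],[0,0,0,0.066,-0.17,0,1],[0,0,0,0.0825,-0.213,0,1]]'
python3 -m handwheel '[[0,0,0,0.0165,-0.0425,0,1],[0,0,0,0.033,-0.085,0,1],[0,0,0,0.0495,-0.1275,0,1],[0,0,0,0.066,-0.17,0,1],[0,0,0,0.0825,-0.213,0,1]]'
python3 -m handwheel '[[0,0,0,0,0,0,1],[0,0,0,0,0,0,1],[0,0,0,0,0,0,1]]'
cat > hold.py <<'E'
from h import *
s=robot.read_state();p=s["position"];im,i=wrist();hsv=cv2.cvtColor(im,cv2.COLOR_BGR2HSV)
print(p,s["ft_force"],rel([503,29.5,p[2]]))
Rm=R.from_rotvec(s["ee_rot"]).as_matrix();tx=np.array([Rm[0,0],Rm[1,0],0]);ty=Rm[:,1]
G=np.array([503,29.5,0])
for n,z,r in(("foot@tcp",p[2]-125.3,14),("rim",50,31),("rim in",50,26),("floor",8,19)):
    c=np.array([*(p[:2] if r==14 else G[:2]),z]);print(n,[np.round((np.array(proj(i,c+r*(np.cos(a)*tx+np.sin(a)*ty),True))-[180,90])*3.75,0).tolist() for a in(-1.57,0,1.57)])
cv2.imwrite("pics/m10.png",cv2.resize(im[90:250,180:330],(562,600),interpolation=2))
E
python3 hold.py
```

```text
t: 23.5
position: [494.7, -197.4, 317.9]
ee_rot: [-3.089, -0.525, -0.051]
ft_force: [-0.3, -0.5, -0.8]
width: 20.8
grip_force: 98.2
t: 24.0
position: [502.1, 30.8, 320.9]
ee_rot: [-3.09, -0.525, -0.05]
ft_force: [0.5, -0.6, -1.0]
width: 21.3
grip_force: 98.2
t: 24.3
position: [502.7, 28.1, 321.4]
ee_rot: [-3.091, -0.524, -0.052]
ft_force: [0.6, -0.1, -1.9]
width: 20.8
grip_force: 98.3
[502.65463745  28.11085826 321.39725243] [ 0.57371944 -0.13917051 -1.87416169] [ 0.0008 -0.0015  0.0002]
foot@tcp [[216.0, 382.0], [274.0, 326.0], [331.0, 382.0]]
rim [[187.0, 281.0], [270.0, 198.0], [353.0, 281.0]]
rim in [[200.0, 281.0], [270.0, 211.0], [340.0, 281.0]]
floor [[224.0, 264.0], [270.0, 218.0], [317.0, 264.0]]
```

View pics/m10.png

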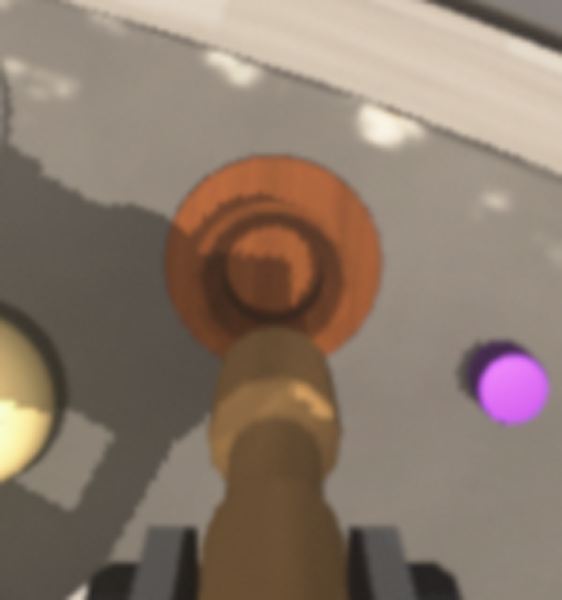

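The foot edge at (274,326) matches my prediction. The holder floor is at (270,268) against a predicted (270,264), so about 1.6 mm back. Lowering to the holder.

```bash
python3 -m handwheel '[[0,0,0,-0.0016,-0.0012,0.025,1],[0,0,0,-0.0026,-0.0012,0.05,1],[0,0,0,-0.0036,-0.0012,0.08,1],[0,0,0,-0.0045,-0.0012,0.105,1],[0,0,0,-0.0053,-0.0012,0.128,1]]'
python3 -m handwheel '[[0,0,0,0,0,0,1],[0,0,0,0,0,0,1],[0,0,0,0,0,0,1]]'
python3 - <<'E'
from h import *
p=robot.read_state()["position"];print(p,rel([501.5,29,134.5]))
E
```

```text
t: 24.85
position: [501.3, 28.4, 192.6]
ee_rot: [-3.091, -0.522, -0.052]
ft_force: [0.9, 0.3, -0.2]
width: 21.2
grip_force: 98.3
t: 25.15
position: [502.2, 29.2, 195.4]
ee_rot: [-3.092, -0.524, -0.057]
ft_force: [-0.6, 0.7, -0.5]
width: 20.9
grip_force: 98.3
[502.22324276  29.16656214 195.39974687] [-0.003  -0.0002  0.0608]
```

```bash
python3 -m handwheel '[[0,0,0,-0.0014,0,0.015,1],[0,0,0,-0.0018,0,0.029,1],[0,0,0,-0.0023,0,0.041,1],[0,0,0,-0.0026,0,0.050,1],[0,0,0,-0.0028,0,0.055,1]]'
python3 -m handwheel '[[0,0,0,0,0,0.001,1],[0,0,0,0,0,0.002,1],[0,0,0,0,0,0.003,1]]'
python3 -m handwheel '[[0,0,0,0,0,0.0015,1],[0,0,0,0,0,0.0015,1]]'
```

```text
t: 25.65
position: [501.0, 29.3, 139.1]
ee_rot: [-3.091, -0.525, -0.055]
ft_force: [-0.1, 0.9, -0.2]
width: 20.8
grip_force: 98.3
t: 25.95
position: [501.1, 29.5, 136.5]
ee_rot: [-3.091, -0.526, -0.056]
ft_force: [0.5, -0.4, -1.4]
width: 21.6
grip_force: 98.3
t: 26.15
position: [500.9, 29.5, 134.5]
ee_rot: [-3.091, -0.525, -0.054]
ft_force: [-0.7, 0.4, -1.7]
width: 20.9
grip_force: 98.3
```

```bash
python3 -m handwheel '[[0,0,0,0,0,0.0008,1],[0,0,0,0,0,0.0013,1],[0,0,0,0,0,0.0013,1]]' 40
python3 -m handwheel '[[0,0,0,0,0,0,0.3],[0,0,0,0,0,0,0.1],[0,0,0,0,0,0,-0.2],[0,0,0,0,0,0,-0.6],[0,0,0,0,0,0,-1]]' 
python3 -m handwheel '[[0,0,0,0,0,0,-1],[0,0,0,0,0,0,-1],[0,0,0,0,0,0,-1]]'
python3 -m handwheel '[[0,0,0,0.001,0,-0.03,-1],[0,0,0,0.0021,0,-0.06,-1],[0,0,0,0.0035,0,-0.1,-1],[0,0,0,0.0049,0,-0.14,-1],[0,0,0,0.0056,0,-0.16,-1]]'
python3 -m handwheel '[[0,0,0,-0.03,0.02,-0.01,-1],[0,0,0,-0.06,0.04,-0.01,-1],[0,0,0,-0.09,0.07,-0.02,-1],[0,0,0,-0.09,0.07,-0.02,-1],[0,0,0,-0.09,0.07,-0.02,-1]]'
python3 - <<'E'
from h import *
im=robot.camera("wrist");top=robot.camera("top");sc=robot.camera("scene")
S=robot.camera_info("scene");u,v=map(int,proj(S,np.array([488,-428,80.])))
cv2.imwrite("pics/m11.png",np.vstack([np.hstack([cv2.resize(im,(400,300)),cv2.resize(top[120:270,130:330],(400,300))]),np.hstack([cv2.resize(sc[120:270,180:380],(400,300)),cv2.resize(sc[v-55:v+35,u-60:u+60],(400,300),interpolation=2)])]))
E
```

```text
t: 26.45
position: [501.2, 29.5, 133.7]
ee_rot: [-3.091, -0.526, -0.055]
ft_force: [-0.1, 0.8, 4.5]
width: 21.1
grip_force: 99.0
t: 26.95
position: [500.9, 29.5, 133.2]
ee_rot: [-3.091, -0.525, -0.054]
ft_force: [-0.1, 1.1, -0.2]
width: 78.2
grip_force: 0.0
t: 27.25
position: [500.9, 29.5, 133.2]
ee_rot: [-3.091, -0.526, -0.054]
ft_force: [-0.1, -0.2, 0.3]
width: 85.3
grip_force: 0.0
t: 27.75
position: [501.4, 29.5, 296.8]
ee_rot: [-3.092, -0.526, -0.061]
ft_force: [0.9, -0.3, 0.8]
width: 85.0
grip_force: 0.0
t: 28.25
position: [438.4, -66.9, 310.4]
ee_rot: [-3.091, -0.522, -0.055]
ft_force: [0.3, -0.7, 0.7]
width: 85.6
grip_force: 0.0
```

View pics/m11.png

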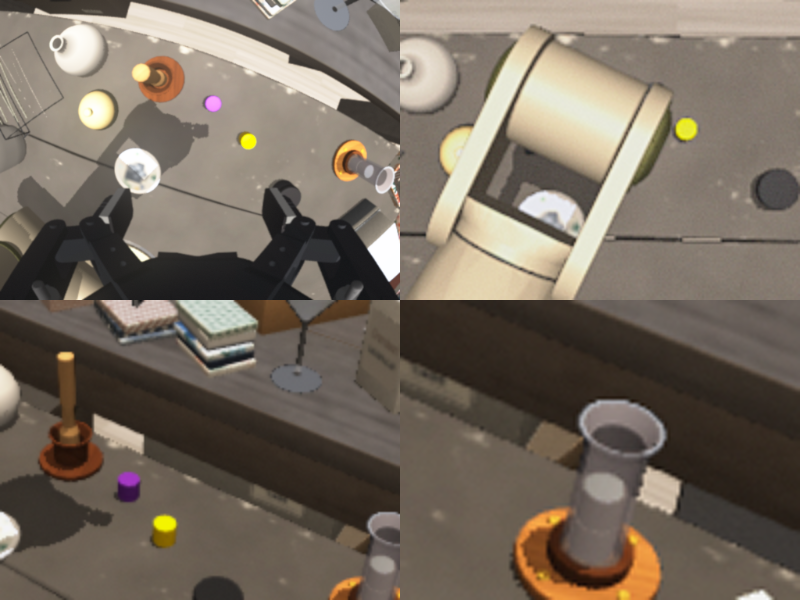

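The tamper stands upright in its holder, at (67,400) in the scene crop. The soaps sit low in the tube, their top at (605,488), and the jar, bell, vase and both decoys are untouched.

```bash
python3 -c "
from workcell import robot
print(robot.sign_off())"
```

```text
the job is handed in; nothing more can be done
None
```

The job is handed in: both soaps are in the tube and rammed to the bottom (final push about 19 N), the tamper is back in its holder, and nothing else was moved; it took about 28 s of the 72 s, and no verdict was returned.

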